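Check the lid groove with a probe, then hold the warming box open

TASK

Before the slide warming box is opened, check that the groove along the front edge of its lid is clear: take the orange-handled probe from its stand, hold it upright with its tip down in the groove by the red dot at the left, draw it slowly (about 3 cm a second) along the groove to the white dot at the right, and put the probe back in its stand. Then lift the blue lid by its bar handle to 50 degrees, where its needle meets the red mark on the dial, and finish there with the gripper still on the handle holding the lid up, for it would fall shut by itself. Leave the other things on the bench where they are.

Things in the scene. Friction and masses are not known exactly. Their poses are not given: they have to be found in the camera images.
- lid (a joint): Hinge of the lid in rad: 0 shut, growing as it opens (0.873 = 50 degrees, limit 1.4). The blue lid, 145 deep x 186 wide x 10 thick, turns about a level line along the far edge of the box; the lid and handle weigh about 0.45 kg and fall shut when let go (about 2 N at the handle holds them). (Lengths here in mm.)
- lid_hinge (a point): Middle of the hinge line, 75 above the bench, at the far edge of the white warming box (170 deep x 190 wide, 80 tall without the handle, fixed to the bench, its front turned up to 0.2 rad from facing the robot). Its y axis runs along the hinge, to the box's left; x points away from the box's front, z up. (Lengths here in mm.)
- bar_mid (a point): Middle of the lid's round steel bar handle: 10 diameter, 96 long along the box's width, on two posts; bar axis 34 above the lid's top face and so 114 above the bench when shut; 125 in front of the hinge line and 39 above it when shut. It turns with the lid; there are 29 free below the bar, and being round it can turn between the finger pads. (Lengths here in mm.)
- groove_left (a point): Start of the check: a point on the groove's centre line, level with the groove's mouth (80 above the bench), beside the red dot on the front lip. The groove is 14 wide and 16 deep, 174 long with closed ends, open upward, between the black front lip and the lid's front edge; the lid's bar handle stands 27 behind its centre line, its top 39 above the mouth. Red dot is 65 left of the middle. (Lengths here in mm.)
- groove_mid (a point): Middle of the groove's centre line at the mouth; x points across the groove away from the robot, y along the groove to the left, z up. (Lengths here in mm.)
- groove_right (a point): End of the check: the same kind of point beside the white dot, 130 from the red one. (Lengths here in mm.)
- probe: The probe: 130 long, about 40 g; the origin is its tip, the z axis runs up along it to the handle. Tip 5 diameter, shaft 8 diameter above 20, flange 24 diameter from 50 to 54 above the tip, orange round handle 16 diameter from 70 to 130. In its stand it hangs upright by the flange, its tip 5 above the bench. (Lengths here in mm.)
- probe_grip (a point): Centre of the probe's handle, 100 above the tip (105 above the bench when in the stand): where to grip it. (Lengths here in mm.)
- stand: Grey block 60 x 60 x 55 tall, fixed to the bench, with one upright hole of 15 diameter right through its middle; the probe's shaft goes down it until the flange rests on the top face. Origin at the centre of its underside, on the hole's axis. (Lengths here in mm.)
- label_roll: Bystander: white roll of labels, 62 diameter x 26 tall, loose. Origin at the centre of its underside. (Lengths here in mm.)
- cassette_0: Bystander: pink tissue cassette 29 x 40 x 12, loose. (Lengths here in mm.)
- cassette_1: Bystander: green tissue cassette 29 x 40 x 12, loose. (Lengths here in mm.)
- petri_dish: Bystander: clear petri dish 60 diameter x 14 tall, loose. (Lengths here in mm.)
There are look-alikes about, which are no part of the job. What is meant by the probe is not green, and is the smaller of those in its own colour.

How it is judged (in metres and radians):
On the way, in this order (a step that is already met when the one before it is completed fails the run):
1. the held probe's tip is down in the groove by the red dot (z of probe in the frame of groove_mid between -0.03 and -0.003 m and x of probe in the frame of groove_mid between -0.009 and 0.009 m and y of probe in the frame of groove_mid between 0.053 and 0.078 m and contact force between the fingers and probe above 0.5 N), for 0.05 s.
2. the tip is in the groove half-way to the middle (z of probe in the frame of groove_mid between -0.03 and -0.003 m and x of probe in the frame of groove_mid between -0.009 and 0.009 m and y of probe in the frame of groove_mid between 0.023 and 0.041 m and contact force between the fingers and probe above 0.5 N), for 0.05 s.
3. the tip is in the groove at the middle (z of probe in the frame of groove_mid between -0.03 and -0.003 m and x of probe in the frame of groove_mid between -0.009 and 0.009 m and y of probe in the frame of groove_mid between -0.009 and 0.009 m and contact force between the fingers and probe above 0.5 N), for 0.05 s.
4. the tip is in the groove half-way to the white dot (z of probe in the frame of groove_mid between -0.03 and -0.003 m and x of probe in the frame of groove_mid between -0.009 and 0.009 m and y of probe in the frame of groove_mid between -0.041 and -0.023 m and contact force between the fingers and probe above 0.5 N), for 0.05 s.
5. the tip is in the groove by the white dot (z of probe in the frame of groove_mid between -0.03 and -0.003 m and x of probe in the frame of groove_mid between -0.009 and 0.009 m and y of probe in the frame of groove_mid between -0.078 and -0.053 m and contact force between the fingers and probe above 0.5 N), for 0.05 s.
6. the probe is back in its stand, upright on its flange and let go (horizontal distance between probe and stand below 0.008 m and height (world z) of probe below 0.008 m and angle between probe's own z axis and vertical below 0.1 rad and contact force between the fingers and probe below 0.05 N), for 0.2 s.
At the end, for the whole second after the job is handed in: The lid is held still at 50 degrees, within 6 degrees, by the fingers on its bar handle, and the probe stands seated in its stand (tip within 8 mm of the hole's axis, flange within 3 mm of the top face, upright within 0.1 rad), let go (all of step 6 and value of joint lid between 0.768 and 0.977 rad and velocity of joint lid between -0.05 and 0.05 rad/s and (contact force between the fingers and lid_c1 above 0.4 N or contact force between the fingers and lid_c2 above 0.4 N or contact force between the fingers and lid_c3 above 0.4 N)); the arm keeps its last pose, push and grip.
It fails at once if the probe is moved faster than 12 cm/s with its tip in the groove (z of probe in the frame of groove_mid between -0.03 and -0.003 m and x of probe in the frame of groove_mid between -0.009 and 0.009 m and y of probe in the frame of groove_mid between -0.085 and 0.085 m and linear speed of probe above 0.12 m/s).
It fails at once if the lid is opened while the probe is out of its stand (value of joint lid above 0.15 rad and horizontal distance between probe and stand above 0.02 m).
It fails at once if a bystander (label roll, cassette or petri dish) is moved more than 2 cm (distance of any of label_roll, cassette_0, cassette_1, petri_dish from where it was at the start of the episode above 0.02 m).
It also fails if it takes over 66 s, if anything falls off the work surface, if the arm or the gripper's body presses on something with over 40 N, if the wrist force passes 120 N, or if a joint passes its speed limit or range.

ROBOT

A 6-joint arm with a two-finger parallel gripper is mounted at the origin on a cart in front of the work surface, level with it; the furniture and walls round the work are solid. World frame = base frame: x ahead of the robot, y to its left, z up, the work surface at z = 0. Lengths are in mm, angles in rad, forces in N, time in s.
With the tool pointing down it reaches from about 275 to 750 mm from the base axis. Payload 10.2 kg.
Tool frame: the origin (TCP) lies on the centre line of the jaws, within the pads' length; the fingertips stand 11 mm ahead of it and the grasp point (between the pads) lies 8 mm behind it; z points along the fingers, y is the direction in which the jaws open and shut (so a half turn about z gives the same grasp; the last joint's range is limited). The gripper opens to 85 mm and grips with 20 to 120 N. Pads are 22 mm wide; open, the fingers measure 114 mm over their backs; the gripper's body (76 mm by 85 mm) begins 54 mm behind the grasp point. The pads swing forward as they close: fully open they stand 13 mm farther back than shut.
Start: joints at [1.002, 0.313, 1.498, -0, 1.331, -0.223], TCP at [177.961, 493.924, 242.294] pointing down, gripper open.
Joint ranges: [-2.94, 2.94], [-0.97, 2.17], [0.19, 2.56], [-1.23, 4.37], [0.02, 3.11], [-2.88, 2.88]. Speed limits (rad/s): [2.39, 2.39, 3.01, 3.14, 3.14, 3.14].

INTERFACE

Orientations are given as a unit quaternion [w, x, y, z].
In Python, from rig import arm, cams gives the robot as it stands. The module is installed in compiled form; this text tells all that it offers.
- The arm moves only by the tool step_arm, never from a script. Its arguments are lists of equal length, an entry for each row: "slide": the shift along the tool's x, y, z in mm, a list of three; "rotation": the turn, a rotation vector about the tool's x, y, z in rad, a list of three; "claw": the gripper command: -1 is fully open, 1 is shut, values between are in proportion. In form: {"slide": [[tx, ty, tz], ...], "rotation": [[wx, wy, wz], ...], "claw": [claw, ...]}. A call has 1 to 8 rows; each row is the pose to reach, as a shift and turn from the pose measured when the call began, along the tool's axes at that moment; what a row does not reach only later rows make up. A row lasts 1/8 s, in which the tool goes at most 62.5 mm and 10.7 degrees, less where a joint would pass 70% of its speed; a pose out of reach is approached as far as the arm can. A call with a gripper value outside its range is refused whole. The fingers move at their own pace and stop on an object; the grip force is fixed at half the most. Time passes only in rows, so rows that repeat a pose let the fingers close. It gives the time, the measured TCP pose, the force and the opening at its end, in the units of the state.
- arm.get_obs(): the state, without advancing time (a new reading comes with each control period).
- cams.snapshot(name): name is "scene" or "top"; returns a dict with "pixels" (400x640x3 uint8, red, green, blue), "camera_matrix" (3x3 intrinsics, pixels), "R" (3x3) and "t" (3): a world point X has camera coordinates R X + t. Camera axes: x right, y down, z forward; pixel columns grow to the right and rows downward; lengths in mm; the calibration is good to about 2 mm. A picture is of the moment at which its call begins. There is no depth.
- arm.sign_off(): hands the job in, once; it reports no verdict.
The state is a dict: "time": time; "joint_positions": joint angles; "joint_vel": joint speeds; "tau": joint torques, N m; "eef_pos": TCP position; "ee_rot": TCP orientation; "force": force on the tool from outside, world axes, zero at the start; "ft_torque": the same for the moment, N m; "opening": finger opening in mm.
Only numpy, scipy, OpenCV 4.12 (cv2) and the standard library are available. Lean on these libraries where they do the work, as an engineer would, in place of code of your own. Each camera call takes 0.05 s, during which the arm holds its last target.

## Working session

There is one attempt and no reset: what is moved stays moved. The work goes in short steps, Python scripts to look and compute and a tool call to move; the robot and the scene stay as the last step left them, time stands still between calls to the robot, and variables do not carry over. Pictures are saved under pics/ and viewed, and the job is handed in when it is done.

Besides the shell and the picture viewer there is one more tool, called after "Call:" as name(argument=value, ...) on one line, values as JSON. step_arm: Moves the arm, as the interface text tells. Its arguments: {"type":"object","properties":{"slide":{"type":"array"},"rotation":{"type":"array"},"claw":{"type":"array"}},"required":["slide","rotation","claw"]}

```bash
mkdir -p pics; cat > h.py <<'E'
import numpy as np, cv2
from rig import arm, cams
def snap(name,fn):
    s=cams.snapshot(name); cv2.imwrite('pics/'+fn+'.png',s['pixels'][:,:,::-1]); np.savez('pics/'+fn+'.npz',**s); return s
def ray(s,u,v):
    K,R,t=[np.array(s[k],float) for k in('camera_matrix','R','t')]
    return -R.T@t, R.T@np.linalg.inv(K)@np.array([u,v,1.])
def onz(s,u,v,z):
    c,d=ray(s,u,v); return c+d*(z-c[2])/d[2]
def proj(s,X):
    p=np.array(s['camera_matrix'])@(np.array(s['R'])@np.array(X,float)+np.array(s['t'])); return p[:2]/p[2]
E
python3 - <<'E'
from h import *
for n in('scene','top'):
    s=snap(n,n+'0'); print(n,ray(s,320,200))
print(arm.get_obs())
E
```

```text
scene (array([ 90.24606462, 931.27088795, 920.22513084]), array([ 0.34767477, -0.68335642, -0.64200351]))
top (array([ 435.3420347 ,   27.82432445, 1340.17615278]), array([ 0.07392986,  0.02240462, -0.99701291]))
{'time': 0.1, 'joint_positions': array([ 1.00164470e+00,  3.13353224e-01,  1.49832469e+00, -1.71625942e-06,
        1.33095586e+00, -2.23386922e-01]), 'joint_vel': array([ 1.08098117e-03, -7.10574046e-04, -9.04479234e-04,  6.34093622e-05,
       -1.29264895e-03, -7.16088849e-04]), 'tau': array([ 3.00220825e-03, -4.12906337e+01, -2.60141855e+01, -1.79354474e-04,
        3.02784116e-03,  2.27640874e-05]), 'eef_pos': array([177.82853871, 493.75816841, 241.82688458]), 'ee_rot': array([-2.00157722e-04,  1.72022220e-01,  9.85092932e-01, -4.80544901e-04]), 'force': array([-0.78840432,  0.59189667, -0.99972661]), 'ft_torque': array([-0.0112248 ,  0.00288643, -0.05970777]), 'opening': 85.30571452114894}
```

View pics/scene0.png

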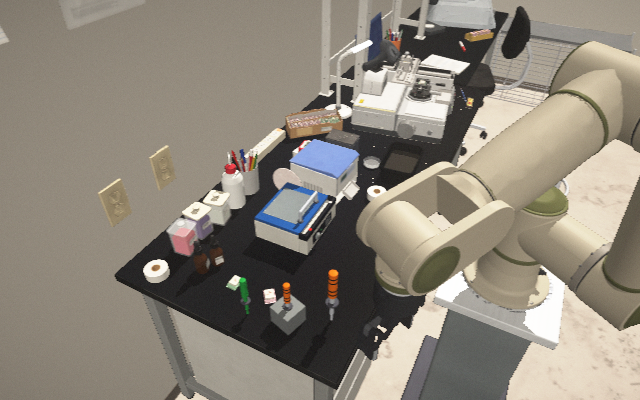

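View pics/top0.png

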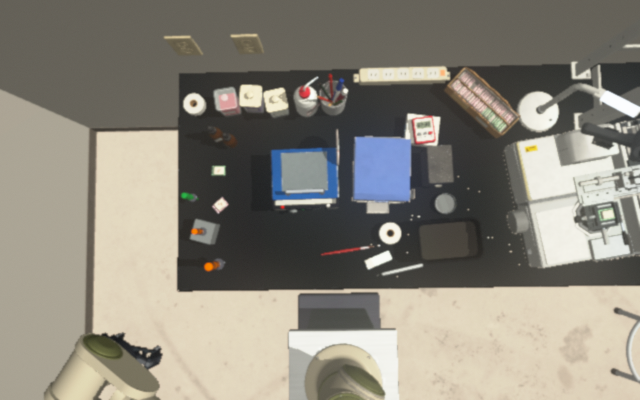

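The scene view shows the small orange probe in the grey stand at about (287,290), a bigger orange look-alike at (332,285) and a green one at (244,295). The blue-lidded box is at (295,215). In the top view the stand is at (204,232) and the box at (305,178). Next I zoom in.

```bash
python3 - <<'E'
import cv2
a=cv2.imread('pics/scene0.png');b=cv2.imread('pics/top0.png')
cv2.imwrite('pics/z1.png',cv2.resize(a[175:255,245:345],None,fx=7,fy=7,interpolation=cv2.INTER_CUBIC))
cv2.imwrite('pics/z2.png',cv2.resize(a[260:340,225:345],None,fx=6,fy=6,interpolation=cv2.INTER_CUBIC))
cv2.imwrite('pics/z3.png',cv2.resize(b[125:220,255:355],None,fx=6,fy=6,interpolation=cv2.INTER_CUBIC))
cv2.imwrite('pics/z4.png',cv2.resize(b[180:280,175:255],None,fx=6,fy=6,interpolation=cv2.INTER_CUBIC))
E
```

```text
(no output)
```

View pics/z1.png

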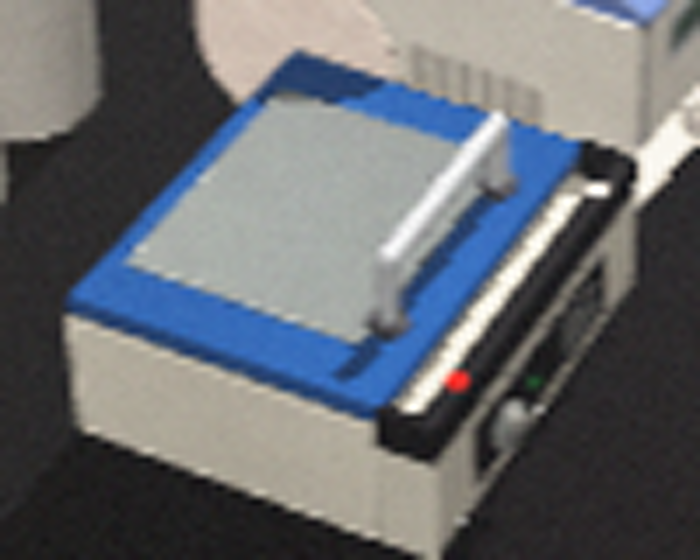

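View pics/z2.png

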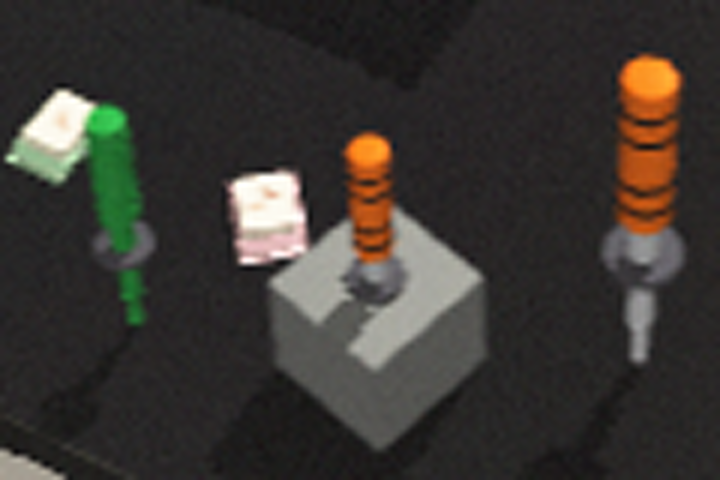

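View pics/z3.png

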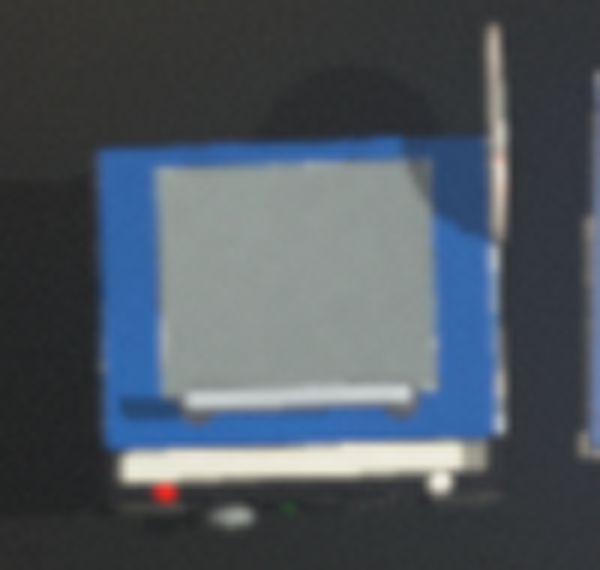

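View pics/z4.png

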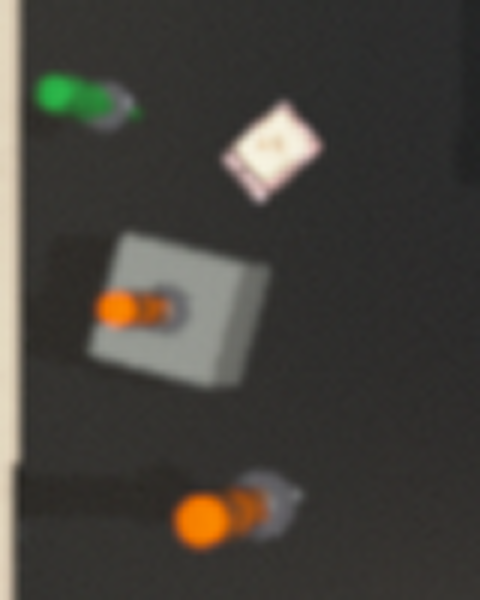

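```bash
cat > m.py <<'E'
from h import *
T=dict(np.load('pics/top0.npz'));S=dict(np.load('pics/scene0.npz'))
def mask(s,lo,hi,roi):
    h=cv2.cvtColor(s['pixels'],cv2.COLOR_RGB2HSV); m=cv2.inRange(h,np.array(lo),np.array(hi)); o=np.zeros_like(m); x0,y0,x1,y1=roi; o[y0:y1,x0:x1]=m[y0:y1,x0:x1]; return o
def cen(m):
    v,u=np.nonzero(m); return u.mean(),v.mean(),len(u)
def tri(a,b):
    A=[];y=[]
    M=np.zeros((3,3));bb=np.zeros(3)
    for c,d in(a,b):
        d=d/np.linalg.norm(d);P=np.eye(3)-np.outer(d,d);M+=P;bb+=P@c
    X=np.linalg.solve(M,bb); return X,[np.linalg.norm((np.eye(3)-np.outer(d,d)/(d@d))@(X-c)) for c,d in(a,b)]
E
python3 - <<'E'
from m import *
r=mask(T,(0,150,120),(5,255,255),(270,195,300,215)); c=cen(r); print('red top',c,onz(T,*c[:2],80))
r2=mask(S,(0,170,150),(6,255,255),(300,220,320,240)); d=cen(r2); print('red sc',d,onz(S,*d[:2],80),tri(ray(T,*c[:2]),ray(S,*d[:2])))
w=mask(T,(0,0,120),(179,90,255),(323,202,335,210)); c=cen(w); print('white',c,onz(T,*c[:2],80))
# bar
b=mask(T,(0,0,165),(179,60,255),(280,186,330,194)); print('bar',cen(b),cv2.minAreaRect(np.argwhere(b)[:,::-1].astype(np.float32)))
c=cen(b); print(onz(T,*c[:2],117))
# groove strip
g=mask(T,(0,0,150),(179,70,255),(270,198,340,206)); rr=cv2.minAreaRect(np.argwhere(g)[:,::-1].astype(np.float32)); print('groove',rr,onz(T,*rr[0],70))
# blue lid
l=mask(T,(100,120,80),(125,255,255),(265,140,345,205)); rr=cv2.minAreaRect(np.argwhere(l)[:,::-1].astype(np.float32)); print('lid',rr,onz(T,*rr[0],80), [onz(T,*p,80).round(1) for p in cv2.boxPoints(rr)])
# stand top
st=mask(T,(0,0,100),(179,60,255),(185,215,222,250)); cv2.imwrite('pics/st.png',cv2.resize(st[210:255,180:230],None,fx=8,fy=8))
o=mask(T,(5,200,180),(20,255,255),(185,220,215,245)); print('orange',cen(o), cv2.boundingRect(o))
o2=mask(S,(3,200,100),(20,255,255),(275,275,300,310)); print('orange sc',cen(o2), cv2.boundingRect(o2))
# corners of stand top from zoom image
for q in [(125,233),(247,262),(212,388),(88,355)]:
    u,v=175+(q[0]+.5)/6-.5,180+(q[1]+.5)/6-.5; print(onz(T,u,v,55).round(1))
for q in [(270,283),(398,208),(487,278),(376,370)]:
    u,v=225+(q[0]+.5)/6-.5,260+(q[1]+.5)/6-.5; print('S',onz(S,u,v,55).round(1))
ct=(175+117.5/6-.5,180+308.5/6-.5); cs=(225+369.5/6-.5,260+151/6-.5)
print('cap',onz(T,*ct,135),onz(S,*cs,135),tri(ray(T,*ct),ray(S,*cs)))
for k,z,q in [('red',80,(457,381)),('barL',114,(390,258)),('barR',114,(497,128))]:
    print(k,onz(S,245+(q[0]+.5)/7-.5,175+(q[1]+.5)/7-.5,z))
for k,z,q in [('red',80,(165,493)),('white',80,(439,484)),('barL',119,(184,401)),('barR',119,(412,394)),('grL',80,(118,466)),('gR',80,(487,454))]:
    print('T',k,onz(T,255+(q[0]+.5)/6-.5,125+(q[1]+.5)/6-.5,z))
E
```

```text
red top (np.float64(282.2), np.float64(207.0), 10) [510.83669773 163.15627701  80.        ]
red sc (np.float64(310.0), np.float64(229.0), 7) [512.4405048  160.32577817  80.        ] (array([510.82432465, 162.91732708,  82.88247073]), [np.float64(0.17433601171778582), np.float64(0.17433601171777063)])
white (np.float64(327.8611111111111), np.float64(203.52777777777777), 36) [518.43478233  34.14802029  80.        ]
bar (np.float64(304.4736842105263), np.float64(190.40350877192984), 114) ((306.0, 190.5), (3.0, 40.0), 90.0)
[553.18389542  97.50395559 117.        ]
groove ((304.5, 201.5), (7.0, 59.0), 90.0) [526.01836257 100.52413058  70.        ]
lid ((303.42620849609375, 172.78579711914062), (50.57191848754883, 64.89730072021484), 88.09085083007812) [606.95833464 101.92305543  80.        ] [array([678.2, 196. ,  80. ]), array([680.7,  11.1,  80. ]), array([536.5,   8.9,  80. ]), array([533.6, 192.3,  80. ])]
orange (np.float64(194.4), np.float64(230.92), 25) (192, 229, 6, 5)
orange sc (np.float64(286.2680412371134), np.float64(291.21649484536084), 97) (283, 282, 7, 21)
[483.6 417.1  55. ]
[468.7 358.1  55. ]
[408.7 374.9  55. ]
[425.4 434.7  55. ]
S [483.4 416.2  55. ]
S [457.1 361.   55. ]
S [408.6 374.4  55. ]
S [425.7 431.5  55. ]
cap [446.90981533 396.37546332 135.        ] [446.39283102 395.56178806 135.        ] (array([446.5436754 , 396.03948737, 135.5156674 ]), [np.float64(0.39895873199979737), np.float64(0.3989587319997326)])
red [512.78843152 160.50932675  80.        ]
barL [552.40551872 142.32699823 114.        ]
barR [553.10203012  50.40716324 114.        ]
T red [511.5490826  163.47949397  80.        ]
T white [513.57956132  34.54328372  80.        ]
T barL [551.14728819 150.17882798 119.        ]
T barR [552.49133325  45.95115475 119.        ]
T grL [524.6643831  185.53925316  80.        ]
T gR [527.30608055  11.76810418  80.        ]
```

```bash
cat > go.py <<'E'
from h import *
from scipy.spatial.transform import Rotation as Ro
def tgt(pos,yaw,tilt=0,o=None):
    """yaw = angle of tool y axis from world +y; tool down; tilt>0: tool points toward robot (rotate about world y)"""
    o=o or arm.get_obs()
    q=o['ee_rot'];R0=Ro.from_quat([q[1],q[2],q[3],q[0]])
    Rt=Ro.from_euler('y',tilt)*Ro.from_euler('z',yaw)*Ro.from_matrix(np.diag([-1.,1,-1]))
    sl=R0.inv().apply(np.array(pos)-o['eef_pos']); rv=(R0.inv()*Rt).as_rotvec()
    print('slide',sl.round(1),'rot',rv.round(3)); return sl,rv
def show():
    o=arm.get_obs(); q=o['ee_rot'];R=Ro.from_quat([q[1],q[2],q[3],q[0]]).as_matrix()
    print('t',round(o['time'],2),'pos',o['eef_pos'].round(1),'yaw',round(np.arctan2(-R[0,1],R[1,1]),4),'z',R[:,2].round(3),'F',o['force'].round(2),'open',round(o['opening'],1)); return o
E
python3 - <<'E'
from go import *
show(); tgt([446.6,396.1,200],0); tgt([446.6,396.1,97],0)
from m import *
ct=(175+201/6-.5,180+520/6-.5)
print(onz(T,*ct,150)); cs=(225+650/6-.5,260+78/6-.5); print(tri(ray(T,*ct),ray(S,*cs)))
ct=(175+57/6-.5,180+93/6-.5); cs=(225+109/6-.5,260+119/6-.5); print(tri(ray(T,*ct),ray(S,*cs)))
E
```

```text
t 0.1 pos [177.8 493.8 241.8] yaw -0.3458 z [-0.001 -0.001 -1.   ] F [-0.79  0.59 -1.  ] open 85.3
slide [-286.    -0.7   41.8] rot [-0.001 -0.    -0.346]
slide [-286.    -0.6  144.8] rot [-0.001 -0.    -0.346]
[352.94212986 354.21653837 150.        ]
(array([354.41062448, 346.89324779, 176.18640737]), [np.float64(0.37230311331897503), np.float64(0.3723031133190313)])
(array([544.76510446, 425.60935143, 130.71575856]), [np.float64(0.4493796550580541), np.float64(0.44937965505787775)])
```

Call:
step_arm(slide=[[-35,0,0],[-80,0,5],[-130,0,15],[-180,0,25],[-225,0,35],[-260,0,41.8],[-280,-0.5,41.8],[-286,-0.7,41.8]], rotation=[[0,0,-0.04],[0,0,-0.1],[0,0,-0.16],[0,0,-0.22],[0,0,-0.28],[0,0,-0.33],[0,0,-0.346],[0,0,-0.346]], claw=[-1,-1,-1,-1,-1,-1,-1,-1])

```text
time: 1.1
eef_pos: [447.3, 395.5, 199.3]
ee_rot: [-0.001, 0.001, 1.0, -0.001]
force: [1.0, 0.9, 0.0]
opening: 85.5
```

```bash
python3 - <<'E'
from go import *
o=show(); tgt([446.6,396.1,97],0,o=o)
E
```

```text
t 1.1 pos [447.3 395.5 199.3] yaw -0.0012 z [-0.001 -0.001 -1.   ] F [0.99 0.91 0.01] open 85.5
slide [  0.5   0.7 102.3] rot [-0.001 -0.001 -0.001]
```

Call:
step_arm(slide=[[0.5,0.7,15],[0.5,0.7,40],[0.5,0.7,65],[0.5,0.7,85],[0.5,0.7,97],[0.5,0.7,102],[0.5,0.7,102],[0.5,0.7,102]], rotation=[[0,0,0],[0,0,0],[0,0,0],[0,0,0],[0,0,0],[0,0,0],[0,0,0],[0,0,0]], claw=[-1,-1,-1,-1,-1,-1,0,0.2])

```text
time: 2.1
eef_pos: [446.9, 396.3, 98.0]
ee_rot: [-0.0, 0.001, 1.0, -0.0]
force: [0.2, 0.7, 0.9]
opening: 51.3
```

```bash
python3 - <<'E'
from go import *
show(); a=snap('scene','s1')['pixels'][:,:,::-1]; b=snap('top','t1')['pixels'][:,:,::-1]
cv2.imwrite('pics/c1.png',np.hstack([cv2.resize(a[225:345,225:345],(400,400),interpolation=2),cv2.resize(b[190:270,170:250],(400,400),interpolation=2)]))
E
```

```text
t 2.1 pos [446.9 396.3  98. ] yaw -0.0012 z [-0.    -0.001 -1.   ] F [0.24 0.71 0.85] open 51.3
```

View pics/c1.png

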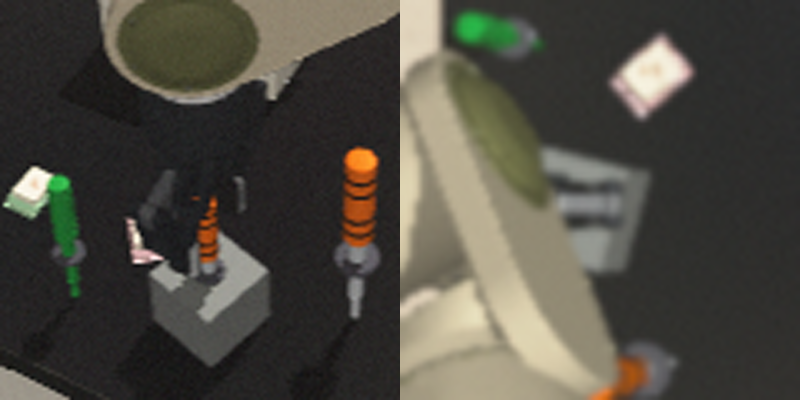

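The left view shows the fingers on both sides of the small orange probe at about (207,225). The look-alikes are clear, so I close the gripper.

Call:
step_arm(slide=[[0,0,0],[0,0,0],[0,0,0],[0,0,0],[0,0,0],[0,0,0]], rotation=[[0,0,0],[0,0,0],[0,0,0],[0,0,0],[0,0,0],[0,0,0]], claw=[0.5,0.8,1,1,1,1])

```text
time: 2.95
eef_pos: [446.9, 396.2, 98.0]
ee_rot: [-0.0, 0.001, 1.0, -0.0]
force: [-0.4, -0.2, 2.1]
opening: 14.4
```

```bash
python3 - <<'E'
from go import *
o=show(); print(o['eef_pos'],o['ee_rot'])
E
```

```text
t 2.95 pos [446.9 396.2  98. ] yaw -0.0012 z [-0.    -0.001 -1.   ] F [-0.42 -0.23  2.07] open 14.4
[446.92343503 396.23580915  98.04578294] [-1.76888915e-04  5.99017078e-04  9.99999716e-01 -4.22775809e-04]
```

Call:
step_arm(slide=[[0,0,-8],[0,0,-22],[0,0,-42],[0,0,-64],[0,0,-84],[0,0,-98],[0,0,-105],[0,0,-105]], rotation=[[0,0,0],[0,0,0],[0,0,0],[0,0,0],[0,0,0],[0,0,0],[0,0,0],[0,0,0]], claw=[1,1,1,1,1,1,1,1])

```text
time: 3.95
eef_pos: [447.0, 396.3, 203.1]
ee_rot: [-0.0, 0.001, 1.0, -0.0]
force: [-0.2, -0.2, -0.6]
opening: 14.6
```

```bash
python3 - <<'E'
from go import *
o=show(); tgt([525,163.8,203],0.016,o=o)
a=snap('scene','s2')['pixels'][:,:,::-1]
cv2.imwrite('pics/c2.png',cv2.resize(a[195:345,215:365],(600,600),interpolation=2))
E
```

```text
t 3.95 pos [447.  396.3 203.1] yaw -0.0013 z [-0.    -0.001 -1.   ] F [-0.17 -0.22 -0.63] open 14.6
slide [ -78.3 -232.4    0.3] rot [-0.001 -0.    -0.017]
```

View pics/c2.png

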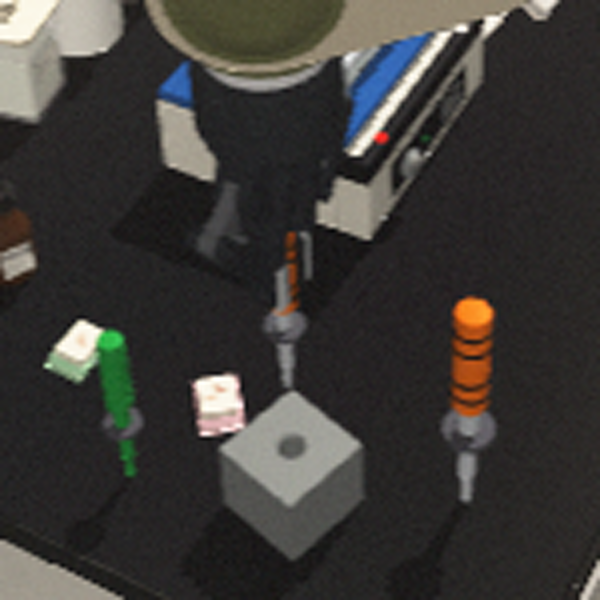

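The probe hangs upright in the gripper. Its tip shows at zoom (288,387), over the stand's hole at (291,446). Next I carry it to the red dot.

Call:
step_arm(slide=[[-8,-24,0],[-22,-65,0],[-38,-112,0],[-53,-158,0],[-66,-196,0],[-75,-221,0],[-78.3,-231,0],[-78.3,-232.4,0]], rotation=[[0,0,0],[0,0,-0.005],[0,0,-0.01],[0,0,-0.017],[0,0,-0.017],[0,0,-0.017],[0,0,-0.017],[0,0,-0.017]], claw=[1,1,1,1,1,1,1,1])

```text
time: 5.0
eef_pos: [524.7, 163.8, 202.4]
ee_rot: [-0.001, -0.008, 1.0, -0.001]
force: [0.1, 0.7, -0.2]
opening: 14.5
```

```bash
python3 - <<'E'
from go import *
o=show(); tgt([525,163.8,164],0.016,o=o)
s=snap('scene','s3');a=s['pixels'][:,:,::-1];b=snap('top','t3')['pixels'][:,:,::-1]
p=proj(s,o['eef_pos']-[0,0,93]);print(p,((p-[255,165])*6))
cv2.imwrite('pics/c3.png',cv2.resize(a[165:255,255:345],(540,540),interpolation=2))
cv2.imwrite('pics/c3t.png',cv2.resize(b[125:225,255:355],(500,500),interpolation=2))
E
```

```text
t 5.0 pos [524.7 163.8 202.4] yaw 0.0153 z [-0.002 -0.001 -1.   ] F [ 0.09  0.67 -0.17] open 14.5
slide [-0.4  0.1 38.4] rot [-0.001 -0.002 -0.001]
[305.3622209  220.47110665] [302.17332543 332.8266399 ]
```

View pics/c3.png

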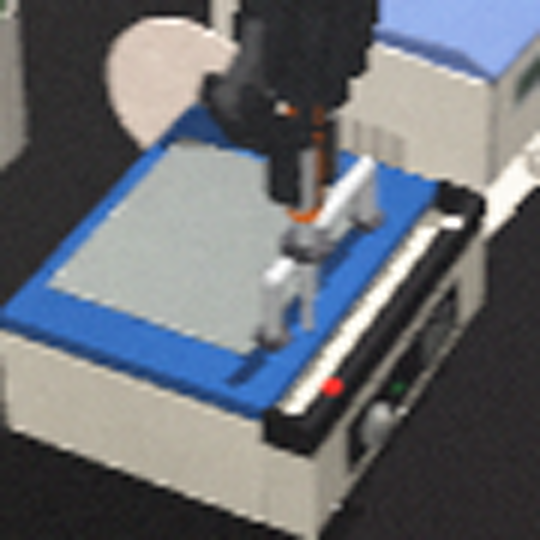

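View pics/c3t.png

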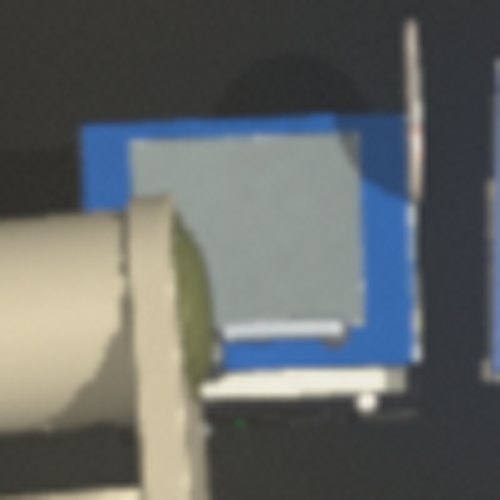

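Call:
step_arm(slide=[[0,0,6],[-0.4,0,14],[-0.4,0,20],[-0.4,0,24],[-0.4,0,26],[-0.4,0,26]], rotation=[[0,0,0],[0,-0.002,0],[0,-0.002,0],[0,-0.002,0],[0,-0.002,0],[0,-0.002,0]], claw=[1,1,1,1,1,1])

```text
time: 5.85
eef_pos: [524.9, 164.4, 176.6]
ee_rot: [0.0, -0.008, 1.0, -0.0]
force: [-0.0, -0.0, -0.0]
opening: 14.5
```

```bash
python3 - <<'E'
from go import *
o=show()
s=snap('scene','s4');a=s['pixels'][:,:,::-1]
f=lambda X:((proj(s,X)-[280,205]+.5)*13.3).round(0)
print('tip',f(o['eef_pos']-[0,0,93]),'gr',[f([525+d,163.8,80]) for d in(-7,0,7)],f([527-7,33.8,80]),f([527+7,33.8,80]))
cv2.imwrite('pics/c4.png',cv2.resize(a[205:250,280:325],(600,600),interpolation=2))
E
```

```text
t 5.85 pos [524.9 164.4 176.6] yaw 0.0164 z [ 0.001 -0.001 -1.   ] F [-0.   -0.01 -0.04] open 14.5
tip [343. 306.] gr [array([374., 327.]), array([344., 317.]), array([315., 306.])] [646. -34.] [590. -53.]
```

View pics/c4.png

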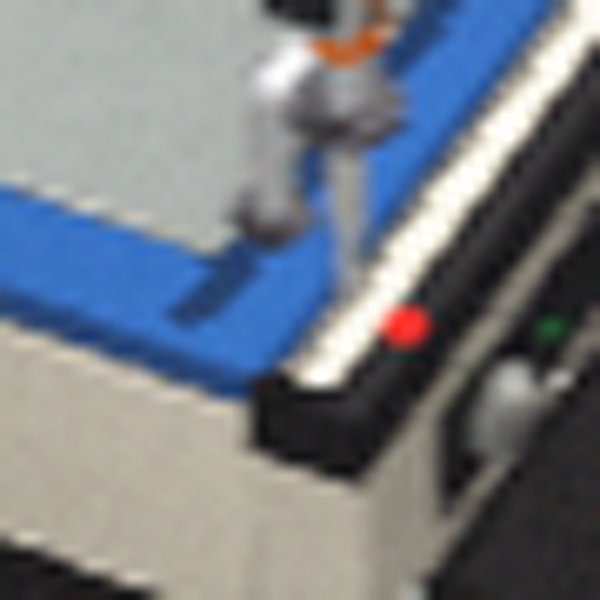

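The tip at about (348,297) sits over the groove beside the red dot at (406,326), about 1 mm too near the lid. I shift it 1 mm and lower it.

Call:
step_arm(slide=[[0.8,-0.3,1],[0.8,-0.3,4],[0.8,-0.3,7],[0.8,-0.3,10],[0.8,-0.3,12],[0.8,-0.3,12.6],[0.8,-0.3,12.6]], rotation=[[0,0,0],[0,0,0],[0,0,0],[0,0,0],[0,0,0],[0,0,0],[0,0,0]], claw=[1,1,1,1,1,1,1])

```text
time: 6.78
eef_pos: [524.1, 164.1, 164.2]
ee_rot: [0.0, -0.008, 1.0, -0.0]
force: [0.0, 0.1, -0.9]
opening: 14.5
```

```bash
python3 - <<'E'
from go import *
o=show(); tgt([526.2,33.8,164],0.016,o=o)
s=snap('scene','s5');a=s['pixels'][:,:,::-1]
cv2.imwrite('pics/c5.png',cv2.resize(a[205:250,280:325],(600,600),interpolation=2))
E
```

```text
t 6.78 pos [524.1 164.1 164.2] yaw 0.0165 z [ 0.001 -0.001 -1.   ] F [ 0.02  0.13 -0.93] open 14.5
slide [ 1.000e-01 -1.303e+02  3.000e-01] rot [-0.001  0.001  0.   ]
```

View pics/c5.png

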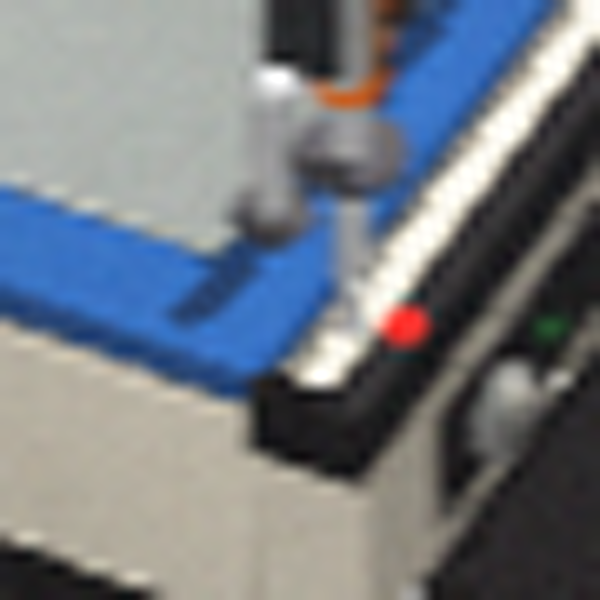

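The tip is down in the groove at about (350,325), beside the red dot. Now I draw it along at 3 cm/s.

Call:
step_arm(slide=[[0,-3,0],[0,-7,0],[0,-11,0],[0,-15,0],[0,-19,0],[0,-23,0],[0,-27,0],[0,-31,0]], rotation=[[0,0,0],[0,0,0],[0,0,0],[0,0,0],[0,0,0],[0,0,0],[0,0,0],[0,0,0]], claw=[1,1,1,1,1,1,1,1])

```text
time: 7.82
eef_pos: [524.7, 132.9, 164.3]
ee_rot: [0.0, -0.008, 1.0, -0.0]
force: [-0.2, 0.2, -0.1]
opening: 14.8
```

Call:
step_arm(slide=[[0,-4,0],[0,-8,0],[0,-12,0],[0,-16,0],[0,-20,0],[0,-24,0],[0,-28,0],[0,-32,0]], rotation=[[0,0,0],[0,0,0],[0,0,0],[0,0,0],[0,0,0],[0,0,0],[0,0,0],[0,0,0]], claw=[1,1,1,1,1,1,1,1])

```text
time: 8.82
eef_pos: [525.2, 100.6, 164.3]
ee_rot: [0.0, -0.008, 1.0, -0.0]
force: [-0.2, 0.4, 1.0]
opening: 14.8
```

```bash
python3 - <<'E'
from go import *
o=show(); tgt([526.2,33.8,164],0.016,o=o)
s=snap('scene','s6');a=s['pixels'][:,:,::-1]
cv2.imwrite('pics/c6.png',cv2.resize(a[195:240,290:335],(600,600),interpolation=2))
E
```

```text
t 8.82 pos [525.2 100.6 164.3] yaw 0.0164 z [ 0.001 -0.001 -1.   ] F [-0.24  0.44  1.01] open 14.8
slide [  0.1 -66.8   0.3] rot [-0.001  0.001  0.   ]
```

View pics/c6.png

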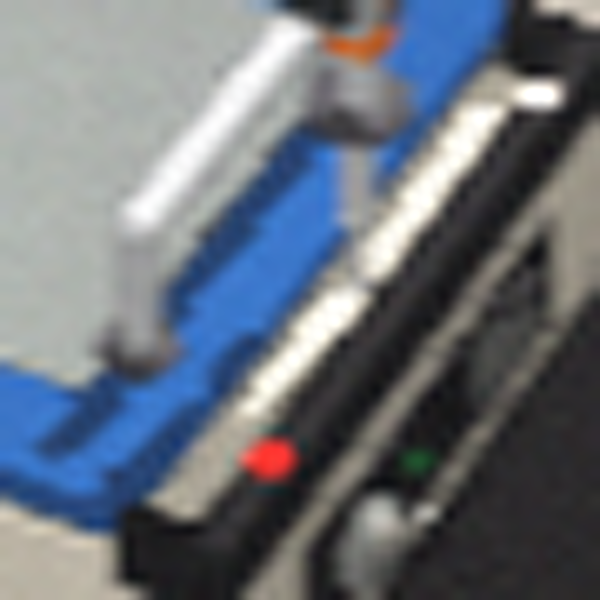

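The tip is still in the groove at about (352,270), centred between the lid and the lip, and forces are below 1.5 N. I continue.

Call:
step_arm(slide=[[0,-3,0],[0,-7,0],[0,-11,0],[0,-15,0],[0,-19,0],[0,-23,0],[0,-27,0],[0,-31,0]], rotation=[[0,0,0],[0,0,0],[0,0,0],[0,0,0],[0,0,0],[0,0,0],[0,0,0],[0,0,0]], claw=[1,1,1,1,1,1,1,1])

```text
time: 9.88
eef_pos: [525.8, 69.0, 164.3]
ee_rot: [0.0, -0.008, 1.0, -0.001]
force: [0.1, 0.3, 0.2]
opening: 15.0
```

Call:
step_arm(slide=[[0,-4,0],[0,-8,0],[0,-12,0],[0,-16,0],[0,-20,0],[0,-24,0],[0,-28,0],[0,-32,0]], rotation=[[0,0,0],[0,0,0],[0,0,0],[0,0,0],[0,0,0],[0,0,0],[0,0,0],[0,0,0]], claw=[1,1,1,1,1,1,1,1])

```text
time: 10.88
eef_pos: [526.3, 36.7, 164.4]
ee_rot: [0.0, -0.008, 1.0, -0.001]
force: [1.4, -0.4, -1.0]
opening: 14.7
```

Call:
step_arm(slide=[[0,-2.5,0],[0,-3.5,0],[0,-3.5,0]], rotation=[[0,0,0],[0,0,0],[0,0,0]], claw=[1,1,1])

```text
time: 11.25
eef_pos: [526.3, 33.2, 164.4]
ee_rot: [0.0, -0.008, 1.0, -0.001]
force: [0.8, -0.7, -0.7]
opening: 14.5
```

```bash
python3 - <<'E'
from go import *
o=show(); tgt([526.2,33.8,204],0.016,o=o)
s=snap('scene','s7');a=s['pixels'][:,:,::-1];b=snap('top','t7')['pixels'][:,:,::-1]
cv2.imwrite('pics/c7.png',np.hstack([cv2.resize(a[185:230,305:350],(400,400),interpolation=2),cv2.resize(b[160:220,290:350],(400,400),interpolation=2)]))
E
```

```text
t 11.25 pos [526.3  33.2 164.4] yaw 0.0161 z [ 0.001 -0.001 -1.   ] F [ 0.84 -0.67 -0.7 ] open 14.5
slide [  0.1   0.5 -39.6] rot [-0.001  0.001  0.   ]
```

View pics/c7.png

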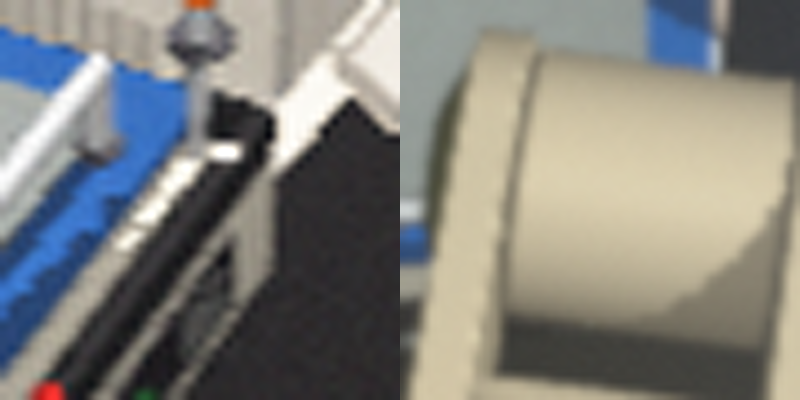

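The tip is beside the white dot: about (199,150) against (227,152) in the zoom. I raise it slowly and go back to the stand.

Call:
step_arm(slide=[[0,0,-3],[0,0,-7],[0,0,-11],[0,0,-17],[0,0,-25],[0,0,-33],[0,0,-38],[0,0,-39.6]], rotation=[[0,0,0],[0,0,0],[0,0,0],[0,0,0],[0,0,0],[0,0,0],[0,0,0],[0,0,0]], claw=[1,1,1,1,1,1,1,1])

```text
time: 12.35
eef_pos: [526.4, 33.3, 204.3]
ee_rot: [0.001, -0.008, 1.0, -0.001]
force: [-0.3, 0.1, -0.8]
opening: 14.1
```

```bash
python3 - <<'E'
from go import *
o=show(); tgt([446.9,396.2,203],0,o=o)
E
```

```text
t 12.35 pos [526.4  33.3 204.3] yaw 0.0162 z [ 0.001 -0.001 -1.   ] F [-0.3   0.14 -0.76] open 14.1
slide [ 73.6 364.1   0.8] rot [-0.001  0.001  0.016]
```

Call:
step_arm(slide=[[5,25,0],[14,70,0],[25,125,0],[37,182,0],[48,238,0],[58,290,0],[66,328,0],[72,354,0]], rotation=[[0,0,0],[0,0,0],[0,0,0.005],[0,0,0.01],[0,0,0.016],[0,0,0.016],[0,0,0.016],[0,0,0.016]], claw=[1,1,1,1,1,1,1,1])

```text
time: 13.35
eef_pos: [447.8, 387.7, 203.4]
ee_rot: [0.0, -0.001, 1.0, -0.001]
force: [0.6, -0.7, -0.9]
opening: 14.4
```

```bash
python3 - <<'E'
from go import *
o=show(); tgt([446.9,396.2,203],0,o=o)
E
```

```text
t 13.35 pos [447.8 387.7 203.4] yaw 0.0016 z [ 0.001 -0.001 -1.   ] F [ 0.6  -0.69 -0.94] open 14.4
slide [0.9 8.5 0.4] rot [-0.001  0.001  0.002]
```

Call:
step_arm(slide=[[0.9,6,4],[0.9,8.5,14],[0.9,8.5,26],[0.9,8.5,36],[0.9,8.5,41],[0.9,8.5,42],[0.9,8.5,42]], rotation=[[0,0,0],[0,0,0],[0,0,0],[0,0,0],[0,0,0],[0,0,0],[0,0,0]], claw=[1,1,1,1,1,1,1])

```text
time: 14.22
eef_pos: [447.0, 396.2, 161.7]
ee_rot: [0.001, -0.001, 1.0, -0.001]
force: [0.2, -0.3, -0.8]
opening: 14.4
```

```bash
python3 - <<'E'
from go import *
o=show(); tgt([446.9,396.2,99],0,o=o)
s=snap('scene','s8');a=s['pixels'][:,:,::-1]
cv2.imwrite('pics/c8.png',cv2.resize(a[265:345,250:330],(560,560),interpolation=2))
E
```

```text
t 14.22 pos [447.  396.2 161.7] yaw 0.0015 z [ 0.001 -0.001 -1.   ] F [ 0.16 -0.29 -0.76] open 14.4
slide [ 0.2  0.1 62.7] rot [-0.001  0.001  0.002]
```

View pics/c8.png

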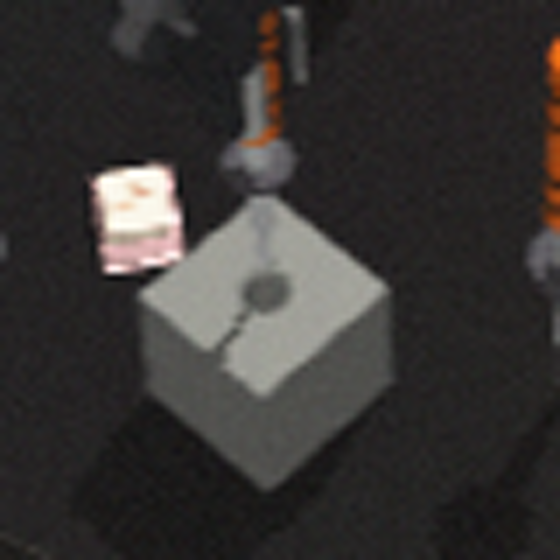

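The tip is just above the hole, at about (263,262), with the hole at (266,291) and the probe upright. I lower it in.

Call:
step_arm(slide=[[0.2,0,4],[0.2,0,12],[0.2,0,24],[0.2,0,36],[0.2,0,47],[0.2,0,56],[0.2,0,61],[0.2,0,62.7]], rotation=[[0,0,0],[0,0,0],[0,0,0],[0,0,0],[0,0,0],[0,0,0],[0,0,0],[0,0,0]], claw=[1,1,1,1,1,1,1,1])

```text
time: 15.28
eef_pos: [447.0, 396.2, 98.9]
ee_rot: [0.001, -0.001, 1.0, -0.001]
force: [-0.2, 0.1, -0.1]
opening: 14.4
```

Call:
step_arm(slide=[[0,0,0.4],[0,0,0.4],[0,0,0.4],[0,0,0.4],[0,0,0.4]], rotation=[[0,0,0],[0,0,0],[0,0,0],[0,0,0],[0,0,0]], claw=[0.5,0.2,0.2,0,-0.2])

```text
time: 15.9
eef_pos: [447.0, 396.2, 98.5]
ee_rot: [0.001, -0.001, 1.0, -0.001]
force: [-0.6, -0.3, 0.1]
opening: 50.9
```

```bash
python3 - <<'E'
from go import *
o=show(); tgt([446.9,396.2,205],0,o=o)
s=snap('scene','s9');a=s['pixels'][:,:,::-1]
cv2.imwrite('pics/c9.png',cv2.resize(a[265:345,250:330],(560,560),interpolation=2))
E
```

```text
t 15.9 pos [447.  396.2  98.5] yaw 0.0016 z [ 0.001 -0.001 -1.   ] F [-0.59 -0.25  0.09] open 50.9
slide [-1.000e-01 -1.000e-01 -1.065e+02] rot [-0.001  0.001  0.002]
```

View pics/c9.png

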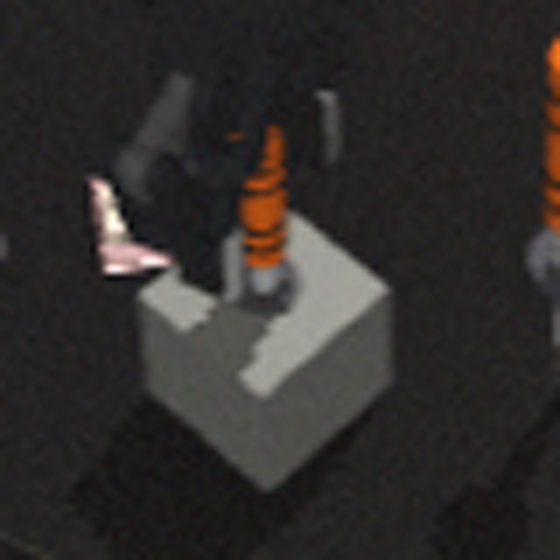

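The probe is seated on its flange at about (268,285) and the fingers are clear of it. I retreat upward.

Call:
step_arm(slide=[[0,0,-6],[0,0,-20],[0,0,-42],[0,0,-68],[0,0,-90],[0,0,-103],[0,0,-107],[0,0,-107]], rotation=[[0,0,0],[0,0,0],[0,0,0],[0,0,0],[0,0,0],[0,0,0],[0,0,0],[0,0,0]], claw=[-0.2,-0.2,-0.2,-0.2,-0.2,-0.2,-0.2,-0.2])

```text
time: 16.95
eef_pos: [446.7, 396.2, 205.2]
ee_rot: [0.0, -0.001, 1.0, -0.001]
force: [0.1, -0.1, -0.2]
opening: 51.1
```

```bash
python3 - <<'E'
from go import *
o=show()
for yaw in (0.016-np.pi/2,0.016+np.pi/2): tgt([552.5,98.8,205],yaw,o=o)
print(o['joint_positions'].round(3))
s=snap('scene','s10');a=s['pixels'][:,:,::-1];b=snap('top','t10')['pixels'][:,:,::-1]
cv2.imwrite('pics/c10.png',np.hstack([cv2.resize(a[265:345,250:330],(400,400),interpolation=2),cv2.resize(b[190:270,170:250],(400,400),interpolation=2)]))
E
```

```text
t 16.95 pos [446.7 396.2 205.2] yaw 0.0016 z [ 0.001 -0.001 -1.   ] F [ 0.09 -0.1  -0.17] open 51.1
slide [-105.3 -297.6    0.7] rot [-0.     0.002  1.556]
slide [-105.3 -297.6    0.7] rot [-0.002 -0.    -1.585]
[ 0.53   0.5    1.323 -0.002  1.319 -1.042]
```

View pics/c10.png

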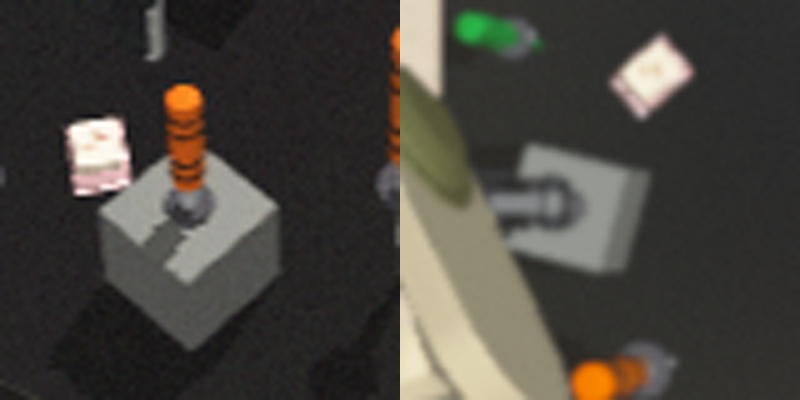

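The probe is back in its stand, upright and let go, at about (185,140) on the left; the pink cassette has not moved. Now to the bar, turning the gripper +1.556 rad so the jaws close across the bar.

Call:
step_arm(slide=[[-7,-20,0],[-18,-52,0],[-33,-92,0],[-49,-138,0],[-65,-184,0],[-79,-224,0],[-91,-257,0],[-99,-280,0]], rotation=[[0,0,0.1],[0,0,0.25],[0,0,0.42],[0,0,0.6],[0,0,0.78],[0,0,0.96],[0,0,1.13],[0,0,1.3]], claw=[-0.5,-0.5,-0.5,-0.5,-0.5,-0.5,-0.5,-0.5])

```text
time: 18.05
eef_pos: [546.2, 114.8, 204.6]
ee_rot: [0.0, 0.607, 0.795, -0.001]
force: [0.1, -0.4, 0.3]
opening: 64.2
```

```bash
python3 - <<'E'
from go import *
o=show(); tgt([552.5,98.5,170],0.016-np.pi/2,o=o);print(o['joint_positions'].round(3))
E
```

```text
t 18.05 pos [546.2 114.8 204.6] yaw -1.3052 z [-0.001 -0.002 -1.   ] F [ 0.05 -0.39  0.3 ] open 64.2
slide [-17.3   1.8  34.6] rot [-0.001  0.002  0.25 ]
[-0.002  0.417  1.452 -0.002  1.274 -0.267]
```

Call:
step_arm(slide=[[-8,0.8,6],[-14,1.4,14],[-17.3,1.8,24],[-17.3,1.8,31],[-17.3,1.8,34.6],[-17.3,1.8,34.6]], rotation=[[0,0,0.1],[0,0,0.2],[0,0,0.25],[0,0.002,0.25],[0,0.002,0.25],[0,0.002,0.25]], claw=[-0.5,-0.5,-0.5,-0.5,-0.5,-0.5])

```text
time: 18.8
eef_pos: [552.4, 98.6, 169.8]
ee_rot: [-0.001, 0.701, 0.713, -0.001]
force: [0.8, -0.6, -0.1]
opening: 64.0
```

```bash
python3 - <<'E'
from go import *
o=show(); tgt([552.5,98.5,109],0.016-np.pi/2,o=o)
s=snap('scene','s11');a=s['pixels'][:,:,::-1]
cv2.imwrite('pics/c11.png',cv2.resize(a[165:255,255:345],(540,540),interpolation=2))
E
```

```text
t 18.8 pos [552.4  98.6 169.8] yaw -1.5545 z [-0.002  0.    -1.   ] F [ 0.77 -0.63 -0.15] open 64.0
slide [-0.1  0.2 60.8] rot [-0.002 -0.     0.   ]
```

View pics/c11.png

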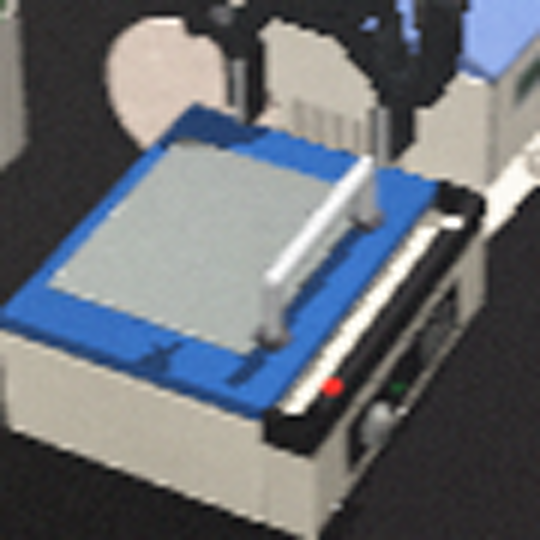

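The open jaws stand on both sides of the bar, at about (240,90) and (390,135), with the bar running from (275,285) to (365,170) between them. I lower and close.

Call:
step_arm(slide=[[0,0,6],[0,0,18],[0,0,33],[0,0,47],[0,0,57],[0,0.2,61],[0,0.2,61],[0,0.2,61]], rotation=[[0,0,0],[0,0,0],[0,0,0],[0,0,0],[0,0,0],[0,0,0],[0,0,0],[0,0,0]], claw=[-0.5,-0.5,-0.5,-0.5,-0.5,-0.5,0,0.3])

```text
time: 19.85
eef_pos: [552.9, 98.6, 109.6]
ee_rot: [-0.0, 0.701, 0.713, -0.0]
force: [-0.2, -0.0, -0.2]
opening: 30.4
```

Call:
step_arm(slide=[[0,0,0],[0,0,0],[0,0,0],[0,0,0],[0,0,0],[0,0,0]], rotation=[[0,0,0],[0,0,0],[0,0,0],[0,0,0],[0,0,0],[0,0,0]], claw=[0.6,0.8,1,1,1,1])

```text
time: 20.6
eef_pos: [552.7, 98.6, 110.0]
ee_rot: [-0.0, 0.701, 0.713, -0.0]
force: [-3.7, -0.8, 5.4]
opening: 7.8
```

```bash
python3 - <<'E'
from go import *
o=show()
s=snap('scene','s12');a=s['pixels'][:,:,::-1]
cv2.imwrite('pics/c12.png',cv2.resize(a[165:255,255:345],(540,540),interpolation=2))
E
```

```text
t 20.6 pos [552.7  98.6 110. ] yaw -1.5544 z [-0.001 -0.    -1.   ] F [-3.72 -0.78  5.38] open 7.8
```

View pics/c12.png

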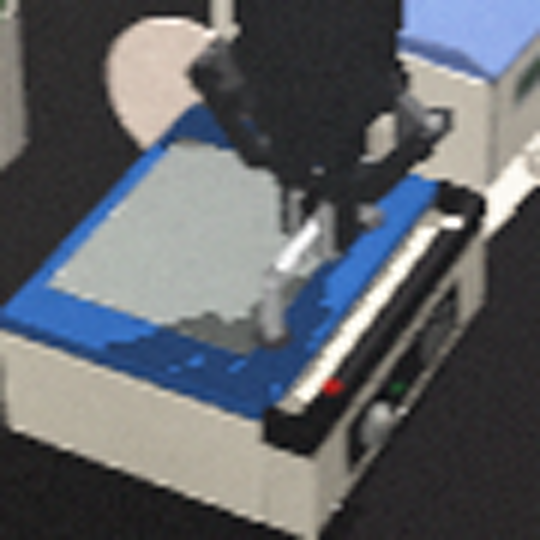

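```bash
python3 - <<'E'
import numpy as np
for t in [1,3,5,7.5,10,12.5,15,17,  20,22.5,25,27.5,30,32.5,35, 37.5,40,42,44,46,48,49,50,51]:
    a=np.radians(t)+np.arctan2(39,125); r=np.hypot(39,125); print(t,round(125-r*np.cos(a),1),round(r*np.sin(a)-39,1))
E
```

```text
1 0.7 2.2
3 2.2 6.5
5 3.9 10.7
7.5 6.2 16.0
10 8.7 21.1
12.5 11.4 26.1
15 14.4 31.0
17 16.9 34.8
20 20.9 40.4
22.5 24.4 44.9
25 28.2 49.2
27.5 32.1 53.3
30 36.2 57.3
32.5 40.5 61.1
35 45.0 64.6
37.5 49.6 68.0
40 54.3 71.2
42 58.2 73.6
44 62.2 75.9
46 66.2 78.0
48 70.3 80.0
49 72.4 80.9
50 74.5 81.8
51 76.6 82.7
```

Call:
step_arm(slide=[[0,0.7,-2.2],[0,2.2,-6.5],[0,3.9,-10.7],[0,6.2,-16],[0,8.7,-21.1],[0,11.4,-26.1],[0,13,-29],[0,14.4,-31]], rotation=[[0,0,0],[0,0,0],[0,0,0],[0,0,0],[0,0,0],[0,0,0],[0,0,0],[0,0,0]], claw=[1,1,1,1,1,1,1,1])

```text
time: 21.65
eef_pos: [566.6, 98.9, 141.5]
ee_rot: [-0.001, 0.701, 0.713, -0.001]
force: [-7.4, -0.8, -0.1]
opening: 7.9
```

```bash
python3 - <<'E'
from go import *
o=show()
s=snap('scene','s13');a=s['pixels'][:,:,::-1]
cv2.imwrite('pics/c13.png',cv2.resize(a[155:255,250:350],(600,600),interpolation=2))
E
```

```text
t 21.65 pos [566.6  98.9 141.5] yaw -1.5543 z [-0.002 -0.    -1.   ] F [-7.36 -0.83 -0.11] open 7.9
```

View pics/c13.png

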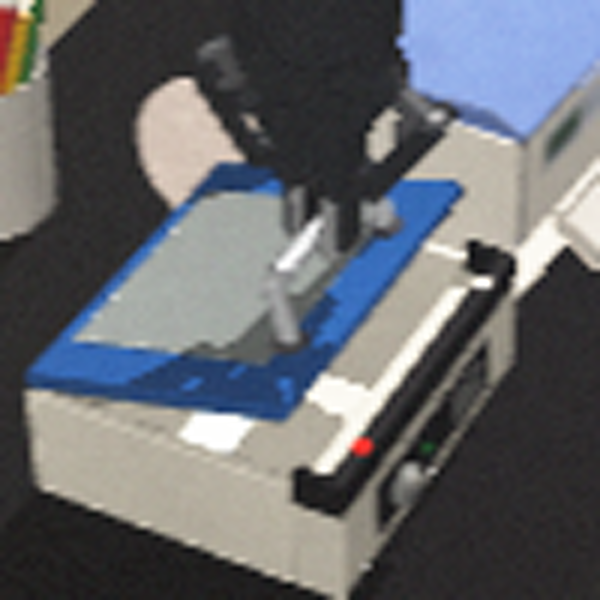

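The lid has opened about 15° with the fingers on the bar, and the side force is only 7 N. I continue.

Call:
step_arm(slide=[[0,2,-3.2],[0,6,-8.8],[0,9.8,-13.4],[0,13.6,-17.8],[0,17.6,-22],[0,21.8,-26],[0,26.2,-29.8],[0,30.4,-33.2]], rotation=[[0,0,0],[0,0,0],[0,0,0],[0,0,0],[0,0,0],[0,0,0],[0,0,0],[0,0,0]], claw=[1,1,1,1,1,1,1,1])

```text
time: 22.7
eef_pos: [596.8, 99.4, 176.5]
ee_rot: [-0.001, 0.701, 0.713, -0.001]
force: [-11.1, -0.5, 5.6]
opening: 7.6
```

```bash
python3 - <<'E'
from go import *
o=show()
s=snap('scene','s14');a=s['pixels'][:,:,::-1]
cv2.imwrite('pics/c14.png',cv2.resize(a[155:255,250:350],(600,600),interpolation=2))
E
```

```text
t 22.7 pos [596.8  99.4 176.5] yaw -1.5541 z [-0.003 -0.001 -1.   ] F [-11.15  -0.47   5.64] open 7.6
```

View pics/c14.png

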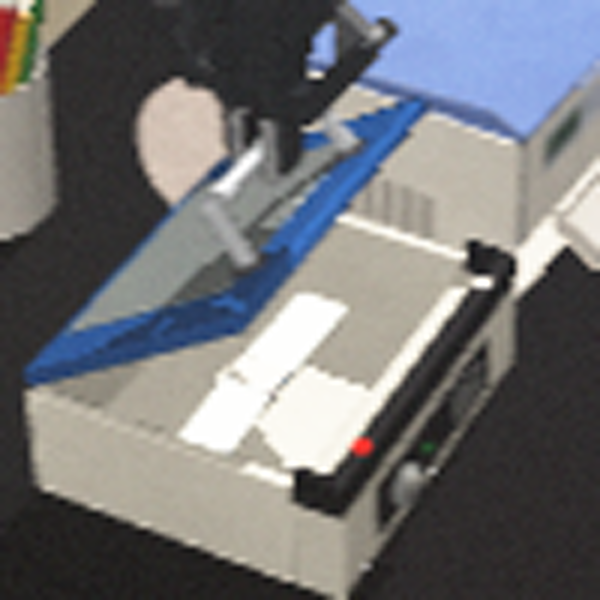

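Call:
step_arm(slide=[[0,2,-2],[0,5.5,-4.6],[0,9.5,-7.2],[0,13.5,-9.6],[0,17.5,-11.8],[0,21.5,-13.8],[0,25,-15.3],[0,27,-16]], rotation=[[0,0,0],[0,0,0],[0,0,0],[0,0,0],[0,0,0],[0,0,0],[0,0,0],[0,0,0]], claw=[1,1,1,1,1,1,1,1])

```text
time: 23.75
eef_pos: [624.8, 99.9, 194.6]
ee_rot: [-0.0, 0.701, 0.713, -0.0]
force: [-7.6, 0.3, 7.6]
opening: 7.3
```

```bash
python3 - <<'E'
from go import *
o=show()
s=snap('scene','s15');a=s['pixels'][:,:,::-1];b=snap('top','t15')['pixels'][:,:,::-1]
cv2.imwrite('pics/c15.png',cv2.resize(a[155:255,250:350],(600,600),interpolation=2))
cv2.imwrite('pics/c15t.png',cv2.resize(b[125:225,255:355],(500,500),interpolation=2))
E
```

```text
t 23.75 pos [624.8  99.9 194.6] yaw -1.554 z [-0.001 -0.001 -1.   ] F [-7.59  0.31  7.61] open 7.3
```

View pics/c15.png

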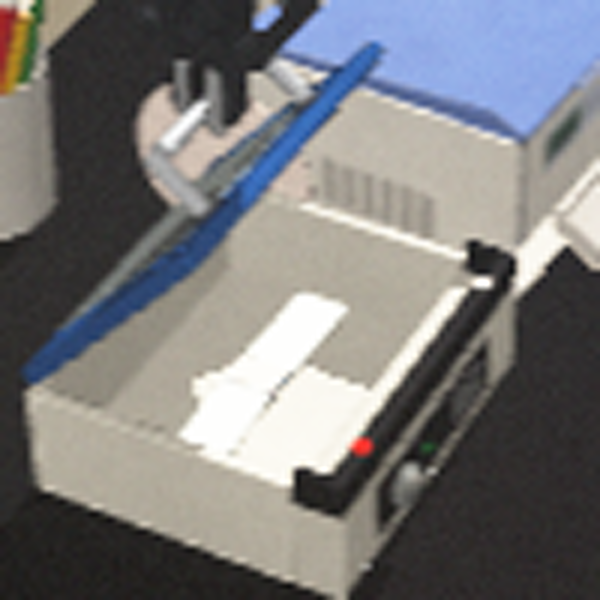

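View pics/c15t.png

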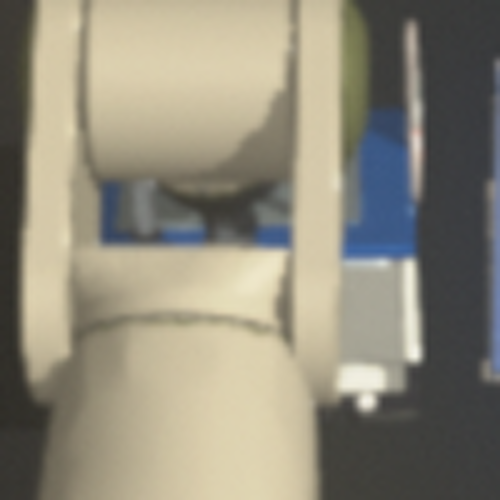

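```bash
python3 - <<'E'
from h import *
S=dict(np.load('pics/s15.npz'));T=dict(np.load('pics/t15.npz'))
n=np.array([1,.016,0]);l=np.array([-.016,1,0]);H=np.array([552.5,98.8,0])+125*n
H[2]=75
def P(th,f,w,y):
    a=np.radians(th); return H+n*(-f*np.cos(a)+w*np.sin(a))+l*y+np.array([0,0,f*np.sin(a)+w*np.cos(a)])
for th in(44,47,50,53,56):
    print(th,'S top',((proj(S,P(th,145,5,-93))-[250,155]+.5)*6).round(), 'bot',((proj(S,P(th,145,-5,-93))-[250,155]+.5)*6).round(),'barL',((proj(S,P(th,125,39,48))-[250,155]+.5)*6).round(),
     'T',[((proj(T,P(th,145,w,-60))-[255,125]+.5)*5).round() for w in(-5,5)])
b=T['pixels'];cv2.imwrite('pics/q.png',cv2.resize(b[145:185,320:345,::-1],(500,800)[:2],interpolation=2)[:600])
a=S['pixels'];cv2.imwrite('pics/q2.png',cv2.resize(a[155:200,265:320,::-1],(770,590),interpolation=2))
E
```

```text
44 S top [393.  59.] bot [406.  75.] barL [176. 180.] T [array([355., 284.]), array([354., 269.])]
47 S top [383.  47.] bot [397.  63.] barL [164. 170.] T [array([354., 273.]), array([354., 258.])]
50 S top [372.  36.] bot [386.  51.] barL [151. 161.] T [array([354., 261.]), array([353., 245.])]
53 S top [361.  25.] bot [376.  39.] barL [139. 153.] T [array([353., 249.]), array([353., 232.])]
56 S top [349.  14.] bot [365.  28.] barL [126. 145.] T [array([353., 236.]), array([352., 219.])]
```

View pics/q2.png

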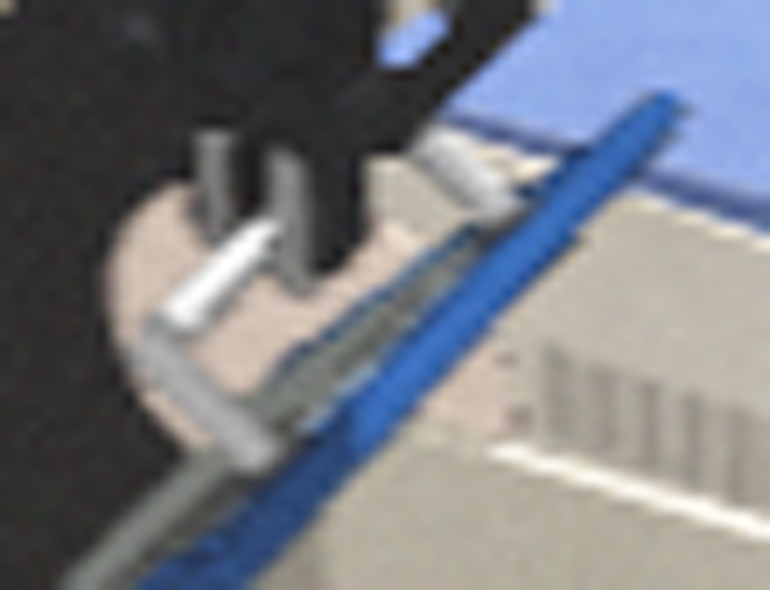

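The lid measures about 49–50.5° from the front corner at (371,39) and (385,46), the bar end, and the top-view edge. I hold for a second, then check that it stays still.

Call:
step_arm(slide=[[0,0,0],[0,0,0],[0,0,0],[0,0,0],[0,0,0],[0,0,0],[0,0,0],[0,0,0]], rotation=[[0,0,0],[0,0,0],[0,0,0],[0,0,0],[0,0,0],[0,0,0],[0,0,0],[0,0,0]], claw=[1,1,1,1,1,1,1,1])

```text
time: 24.85
eef_pos: [624.9, 99.8, 194.7]
ee_rot: [0.0, 0.701, 0.713, -0.0]
force: [-3.5, -0.1, 0.1]
opening: 7.4
```

```bash
python3 - <<'E'
from go import *
o=show();print(abs(o['joint_vel']).max())
s=snap('scene','s16');a=s['pixels'][:,:,::-1]
p=np.load('pics/s15.npz')['pixels'][:,:,::-1]
print('diff in box',np.abs(a[155:255,250:350].astype(int)-p[155:255,250:350]).mean())
cv2.imwrite('pics/c16.png',np.hstack([cv2.resize(a[155:255,250:350],(400,400),interpolation=2),cv2.resize(a[245:345,225:325],(400,400),interpolation=2)]))
E
```

```text
t 24.85 pos [624.9  99.8 194.7] yaw -1.5541 z [-0.    -0.001 -1.   ] F [-3.54 -0.11  0.12] open 7.4
0.002564555705501897
diff in box 2.2295
```

View pics/c16.png

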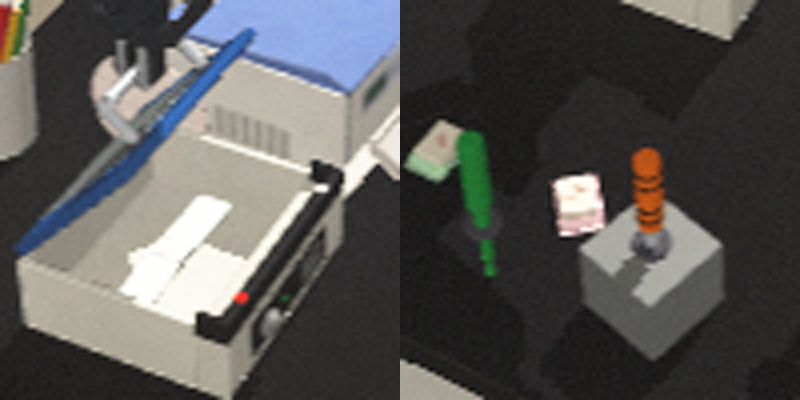

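The lid is steady at about 50° with the fingers on the bar. The probe is seated upright in its stand, and the cassettes in view have not moved. I hand the job in.

```bash
python3 - <<'E'
from rig import arm
print(arm.sign_off())
E
```

```text
the job is handed in; nothing more can be done
None
```

I carried out the whole job and handed it in at about 25 s; the sign-off gives no verdict, so what follows is from my own checks.

- **Groove check:** I took the small orange probe from its stand and drew its tip along the groove from the red dot to the white dot at about 3 cm/s, roughly 9 mm deep. Side forces stayed below 1.5 N.
- **Probe return:** I put the probe back in its stand and let go. The last picture shows it upright on its flange.
- **Lid:** I lifted it by its bar handle, and the gripper still holds it. The lid's corners and the bar in the scene view, its front edge in the top view, and the arm's position put it between 49° and 50.5°. It had not visibly moved after a one-second hold. I did not read the needle on the dial itself.

Two readings differed slightly. The arm's path came out about 3.5 mm wider than the bar's circle, so the bar probably shifted a little in the pads or the hinge is slightly off my estimate. The probe tip also appeared 1–2 mm from its predicted position, within the camera calibration.

The cassettes in the last picture are where they were. I did not check the label roll or the petri dish again, but the arm stayed well away from both.

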